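Shut the marked stopcock in the covered valve pit

TASK

Slide the loose metal cover of the stopcock pit along its guides, without lifting it, right onto the blank deck so that the whole opening is clear. Then push the lever of the marked valve, the one with the round tag disc on its stem, clockwise until it stops square across its pipe. Leave the other valve's lever and everything else where they are, and leave the cover open.

Things in the scene. Friction and masses are not known exactly. Their poses are not given: they have to be found in the camera images.
- plinth: Fixed stopcock plinth, blue-tiled sides, top 95 mm above the table. Origin on the table below the centre of the pit opening; x roughly away from the robot, y roughly to its left (yaw within 0.25 rad), z up. Fills x -150..190, y -105..265 mm. Two grey pipes run along y at x -40 and 40, axis 40 mm up, through the pit, and stick out 57 mm beyond both end faces.
- opening_center (a point): Centre of the pit opening at the level of the plinth's top; axes as the plinth's. The opening spans x -112.5..112.5, y -70..70 mm from here and is 89 mm deep. Left of it (+y) is the blank deck. Two 7 mm high guide bars (inner faces at x -128.5 and 128.5) run along y on the top.
- end_stop (a point): Middle of the face of the 7 mm high end stop bar across the deck's left end, at plinth y +250 mm, on the plinth's top.
- cover_center (a point): Centre of the upper face of the loose aluminium cover plate, 250 (x) x 165 (y) x 6 mm, 0.4 to 0.85 kg, on the plinth's top between the guide bars; axes as the plinth's. Starts over the opening, at plinth y -8..20 mm; slides along y with about 2 to 6 N; leaves the opening clear from plinth y +152.5; meets the end stop at +167.5 mm.
- cover_handle (a point): Middle of the bar of the cover's bow handle: a 10 mm thick steel bar along the plate's x, 90 mm long, axis 23 mm above the plate's upper face (124 mm above the table), over the plate's centre.
- marked_lever (a joint): Angle of the marked valve's lever, rad: 0 open (lever along its pipe, pointing to plinth -y), 1.571 shut against its stop (across the pipe, pointing to plinth -x); grows clockwise seen from above. Starts at 0 to 0.2. Friction about 0.18 Nm (4 N at the sleeve); stays where it is left.
- marked_stem (a point): Stem axis of the marked valve at its lever's mid-height, 78 mm above the table (17 mm below the plinth's top). Only this valve has a round flat bright metal tag disc, 44 mm across, on its lever's hub under the stem nut (nut top 89 mm above the table). It sits on either pipe (plinth x -40 or 40), at plinth y 35 mm.
- marked_grip (a point): Middle of the marked lever's black sleeve, 45 mm from the stem axis. The sleeve is 20 mm wide, 13 mm high (71.5 to 84.5 mm above the table), from 21 to 65 mm from the stem axis. Below it the brass valve body and pipe are no higher than 58 mm (67 mm at the stem).
- other_stem (a point): Stem axis of the other valve, the same but with a plain small nut and no tag disc; on the other pipe, 80 mm away.
- other_grip (a point): Middle of the other lever's sleeve, 45 mm from its stem; same lever, open, pointing to plinth -y (within 0.1 rad).
- glass_a_mid (a point): Middle (37 mm up) of an amber tea glass, 62 mm across, 75 mm high, standing on the table right of the plinth.
- glass_b_mid (a point): Middle (37 mm up) of a second such tea glass, standing on the table left of the plinth.
- tape_roll_mid (a point): Middle of a white roll of thread tape lying flat on the plinth's far margin, 54 mm across, 14 mm high.
- pipe_cap_mid (a point): Middle of a grey pipe cap standing on the plinth's far margin, 32 mm across, 22 mm high.
- joss_pot_mid (a point): Middle (94 mm up) of a dark wooden joss-stick pot, 96 mm across, 188 mm high (sticks to 285 mm).
- incense_coil_mid (a point): Middle (90 mm up) of an incense coil on a brass stand, foot 114 mm across, coil about 130 mm across, 180 mm high.
- fruit_plate_mid (a point): Middle (50 mm up) of a white plate of oranges, 190 mm across, 125 mm high.
- wrench_mid (a point): Middle of a steel wrench lying on the table, about 180 mm long.
- cover: The same cover plate; origin at the centre of its underside.

How it is judged:
By the outcome, as a careful person would: the job done as asked, in the order asked, and still so for the second after the job is handed in, with the robot touching nothing.
It also fails if it takes over 51 s, if anything falls off the work surface, if the arm or the gripper's body presses on something with over 40 N, if the wrist force passes 120 N, or if a joint passes its speed limit or range.

ROBOT

A 6-joint arm with a two-finger parallel gripper is mounted at the origin on the work surface. World frame = base frame: x ahead of the robot, y to its left, z up, the work surface at z = 0. Lengths are in m, angles in rad, forces in N, time in s.
With the tool pointing down it reaches from about 0.325 to 0.775 m from the base axis. Payload 5.5 kg.
Tool frame: the origin (TCP) lies between the finger pads; the fingertips stand 8 mm ahead of it and the grasp point (between the pads) lies 11 mm behind it (tcp_to_tips is the distance from the TCP to the fingertips, in m); z points along the fingers, y is the direction in which the jaws open and shut (so a half turn about z gives the same grasp; the last joint's range is limited). The gripper opens to 88 mm and grips with 3 to 60 N. Pads are 20 mm wide; open, the fingers measure 115 mm over their backs; the gripper's body (75 mm by 178 mm) begins 61 mm behind the grasp point.
Start: joints at [1.046, 0.091, 1.231, -0, 1.82, -0.057], TCP at [0.271, 0.536, 0.231] pointing down, gripper open.
Joint ranges: [-2.87, 2.87], [-0.86, 2.18], [0.17, 2.46], [-1.51, 4.65], [0.06, 2.69], [-2.65, 2.65]. Speed limits (rad/s): [2.57, 2.57, 3.01, 3.14, 3.14, 3.14].

INTERFACE

Orientations are given as a unit quaternion [w, x, y, z].
In Python, from bench import * gives the robot as it stands. Calls block until the motion is done:
- move_to(position, orientation): joint-space move of the TCP to a pose.
- move_l(position, speed=0.15, orientation=None): straight line of the TCP; orientation=None keeps the orientation; speed is the mean speed in m/s.
- movej(angles): joint-space move.
- gripper_open() and close(): open the fingers fully, or close them until they stop; the grip force is fixed at half the most.
- hold(seconds).
- inverse_kinematics(position, orientation): joint angles nearest the present ones, or None.
- state(): the state.
- get_image(name): name is "scene" or "top" or "wrist"; returns a dict with "frame" (384x512x3 uint8, blue, green, red), "depth" (384x512 float32, m along the optical axis (not along the pixel's ray), 0 where there is no reading), "camera_matrix" (3x3 intrinsics, pixels), "view" (4x4, takes a point from world to camera coordinates). Camera axes: x right, y up, looking along -z (the intrinsics and any distortion apply to the point x, -y, -z); pixel columns grow to the right and rows downward; lengths in m; the calibration is good to about 2 mm. A picture is of the moment at which its call begins.
A pose or a line that the arm cannot do raises IKError and nothing moves.
- job_done(): hands the job in, once; it reports no verdict.
The state is a dict: "time": time; "joint_pos": joint angles; "dq": joint speeds; "joint_torque": joint torques, N m; "ee_pos": TCP position; "ee_rot": TCP orientation; "ft_force": force on the tool from outside, world axes, zero at the start; "moment": the same for the moment, N m; "finger_gap": finger opening in m.
Only numpy, scipy, OpenCV 4.12 (cv2) and the standard library are available. Lean on these libraries where they do the work, as an engineer would, in place of code of your own. Each camera call takes 0.05 s, during which the arm holds its last target. There are 200 camera calls.

## Working session

There is one attempt and no reset: what is moved stays moved. The work goes in short steps, each a Python script; the robot and the scene stay as the last script left them, time stands still between calls to the robot, and variables do not carry over. Pictures are saved under pics/ and viewed, about 8 in all and at most 12, crops included, and the job is handed in when it is done.

```bash
ls; mkdir -p pics
cat > h.py <<'E'
from bench import *
import numpy as np, cv2
def snap(n):
    d=get_image(n); np.savez(f'/tmp/{n}.npz',**d); return d
def world(d,u,v,z=None):
    """pixel -> world, on plane z (or from depth if z None)"""
    K=d["camera_matrix"];V=d["view"];R=V[:3,:3];t=V[:3,3]
    r=np.linalg.inv(K)@[u,v,1]; r=np.array([r[0],-r[1],-r[2]])
    c=-R.T@t; w=R.T@r
    s=(z-c[2])/w[2] if z is not None else d["depth"][int(round(v)),int(round(u))]
    return c+s*w
def pix(d,p):
    q=d["view"][:3,:3]@p+d["view"][:3,3]; q=d["camera_matrix"]@[q[0],-q[1],-q[2]]; return q[:2]/q[2]
E
python3 - <<'E'
from h import *
a=snap("top");b=snap("scene")
cv2.imwrite("pics/top.png",cv2.resize(a["frame"],(800,600))); cv2.imwrite("pics/scene.png",cv2.resize(b["frame"],(800,600)))
s=state();print(s["time"],s["ee_pos"],s["ee_rot"],s["ft_force"],s["finger_gap"])
for d in(a,b):print(d["camera_matrix"],d["view"],d.keys())
E
```

```text
pics
0.1 [0.27045011 0.53533402 0.22962936] [-2.41004850e-04  2.31785139e-01  9.72766635e-01 -8.15264229e-04] [-0.34078646 -0.32661126 -0.63685622] 0.08785297620872239
[[440.28277002   0.         248.86288943]
 [  0.         440.28277002 191.02080585]
 [  0.           0.           1.        ]] [[ 0.02245911 -0.99964082 -0.01462272 -0.03734865]
 [ 0.98988372  0.02018558  0.14043778 -0.55318978]
 [-0.14009217 -0.0176289   0.98998152 -1.49836477]
 [ 0.          0.          0.          1.        ]] dict_keys(['frame', 'depth', 'camera_matrix', 'view'])
[[354.18413138   0.         250.71122693]
 [  0.         354.18413138 190.82351937]
 [  0.           0.           1.        ]] [[ 0.52276963  0.85245897 -0.00506199 -0.25023175]
 [-0.48898053  0.30472028  0.81733934  0.19394787]
 [ 0.69829074 -0.42480497  0.57613434 -1.602318  ]
 [ 0.          0.          0.          1.        ]] dict_keys(['frame', 'depth', 'camera_matrix', 'view'])
```

View pics/top.png

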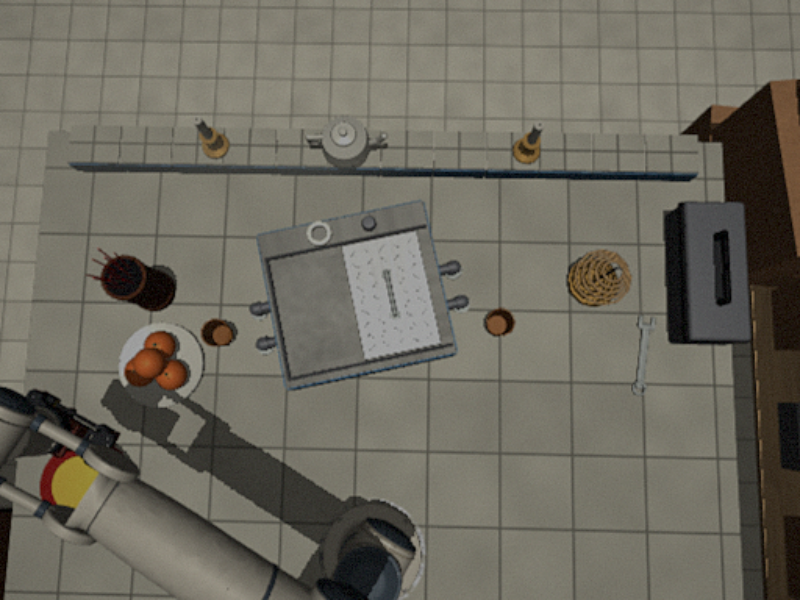

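View pics/scene.png

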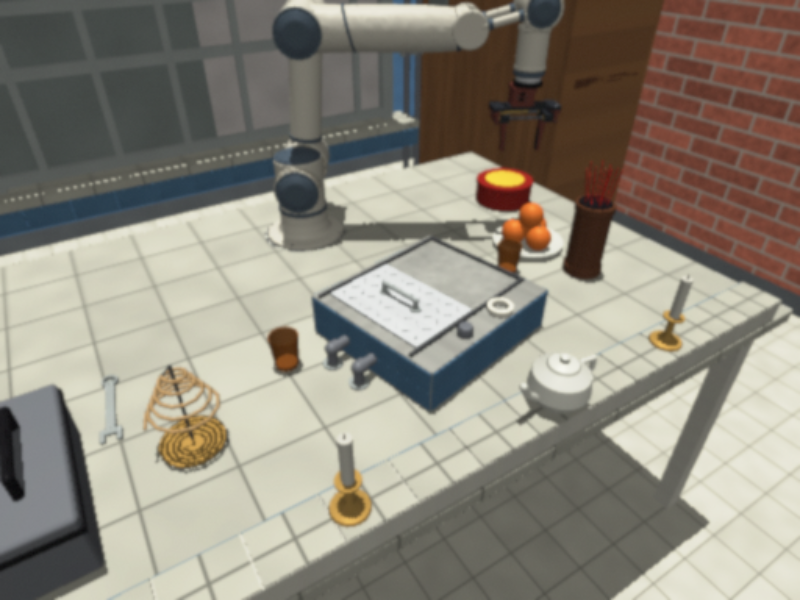

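The top view shows the cover (white) at about (395,295) of 800x600, its handle from (387,268) to (397,318), and the blank deck to its left. The scene view shows the handle from (383,290) to (418,303). The route to it over the deck is free.

```bash
cat > m.py <<'E'
from h import *
def load(n): return dict(np.load(f'/tmp/{n}.npz'))
def coverrect(d,lo,box):
    f=d["frame"]; g=f.min(axis=2); m=np.zeros_like(g); x0,y0,x1,y1=box
    m[y0:y1,x0:x1]=(g[y0:y1,x0:x1]>lo)*255
    m=cv2.morphologyEx(m,cv2.MORPH_OPEN,np.ones((3,3)))
    m=cv2.morphologyEx(m,cv2.MORPH_CLOSE,np.ones((9,9)))
    c=max(cv2.findContours(m,cv2.RETR_EXTERNAL,cv2.CHAIN_APPROX_NONE)[0],key=cv2.contourArea)
    return c[:,0].astype(float),m
def tri(d1,p1,d2,p2):
    A=[];
    for d,p in((d1,p1),(d2,p2)):
        V=d["view"]; P=d["camera_matrix"]@(np.diag([1,-1,-1])@V[:3]); A+= [p[0]*P[2]-P[0],p[1]*P[2]-P[1]]
    X=np.linalg.svd(np.array(A))[2][3]; return X[:3]/X[3]
E
python3 - <<'E'
from m import *
a,b=load("top"),load("scene"); s=.64
for d,lo,box in((a,150,(215,140,285,235)),(b,140,(205,165,300,225))):
    c,m=coverrect(d,lo,box)
    w=np.array([world(d,u,v,.101) for u,v in c])
    r=cv2.minAreaRect(w[:,:2].astype(np.float32)); print("cover",r)
    # handle: dark pixels within the filled hull
    g=d["frame"].min(axis=2); hull=cv2.fillConvexPoly(np.zeros_like(g),cv2.convexHull(c.astype(np.int32)),255)
    hull=cv2.erode(hull,np.ones((9,9))); 
    k=((g<(130 if d is a else 120))&(hull>0)).astype(np.uint8)
    n,l,st,ce=cv2.connectedComponentsWithStats(k); i=1+np.argmax(st[1:,4]); print(st[i],ce[i])
    (hx,hy),_,_=cv2.minAreaRect(np.argwhere(l==i)[:,::-1].astype(np.float32)); print("handle px",hx,hy,world(d,hx,hy,.124))
    # depth plane checks
    print("depth z handle",world(d,hx,hy)[2]," cover z", world(d,*(c.mean(0)+[8,8]))[2])
ca=cv2.resize(a["frame"][115:265,150:310],None,fx=2.5,fy=2.5,interpolation=cv2.INTER_CUBIC)
cb=cv2.resize(b["frame"][145:265,190:360],None,fx=2.35,fy=2.35*375/282,interpolation=cv2.INTER_CUBIC)
cb=cv2.resize(cb,(400,375));cv2.imwrite("pics/crops.png",np.hstack([ca,cb]))
E
```

```text
cover ((0.5557433366775513, -0.029449932277202606), (0.24526110291481018, 0.16043418645858765), 13.317387580871582)
[245 172  11  32 123] [249.56910569 187.2195122 ]
handle px 249.76470947265625 187.441162109375 [ 0.55378813 -0.02971041  0.124     ]
depth z handle 0.13176062202385985  cover z 0.10440252417139417
cover ((0.5445055961608887, -0.036179184913635254), (0.3403136134147644, 0.32722803950309753), 57.99884033203125)
[271 204  25  17 108] [286.31481481 212.37962963]
handle px 285.6153564453125 215.9230499267578 [ 0.72777526 -0.03554974  0.124     ]
depth z handle 0.09564369015797736  cover z 0.10583156371406566
```

View pics/crops.png

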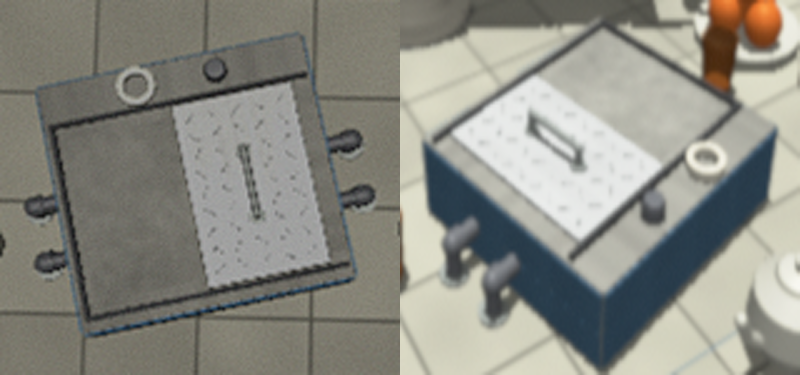

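The crops show the handle in top at about (249.8,187.4) and in scene at about (256,189) in raw pixels. Plinth yaw is about +13.3°. I'll triangulate and go above for a close look.

```bash
cat >> m.py <<'E'
def quat(yaw):  # tool down, tool x along yaw
    return [0,np.cos(yaw/2),np.sin(yaw/2),0]
E
python3 - <<'E'
from m import *
a,b=load("top"),load("scene")
print("tri handle",tri(a,(249.8,187.4),b,(255.9,189.2)))
yaw=np.radians(13.3); x=state()["ee_pos"]
for q in(yaw,yaw+np.pi): print(inverse_kinematics([.555,-.03,.28],quat(q)))
q=yaw+np.pi if abs(inverse_kinematics([.555,-.03,.28],quat(yaw+np.pi))[5])<abs(inverse_kinematics([.555,-.03,.28],quat(yaw))[5]) else yaw
move_to([.555,-.03,.28],quat(q)); print(q,state()["time"])
w=snap("wrist"); cv2.imwrite("pics/w1.png",w["frame"]); print(w["view"],w["camera_matrix"])
np.savez('/tmp/w1.npz',**w)
E
```

```text
tri handle [ 0.55610652 -0.02887075  0.11237643]
[-1.15211675e-01 -1.24233715e-02  1.24916985e+00 -4.44089210e-16
  1.90484618e+00  1.22345586e+00]
[-1.15211675e-01 -1.24233715e-02  1.24916985e+00 -4.44089210e-16
  1.90484618e+00 -1.91813679e+00]
0.23212879051524585 2.3667
[[ 2.31045771e-01 -9.72942793e-01 -4.16971807e-04 -1.56673556e-01]
 [ 9.41709241e-01  2.23736382e-01 -2.51248357e-01 -4.73430099e-01]
 [ 2.44543570e-01  5.76572041e-02  9.67922564e-01 -5.71326434e-01]
 [ 0.00000000e+00  0.00000000e+00  0.00000000e+00  1.00000000e+00]] [[285.61295418   0.         255.97990135]
 [  0.         285.61295418 190.68729454]
 [  0.           0.           1.        ]]
```

View pics/w1.png

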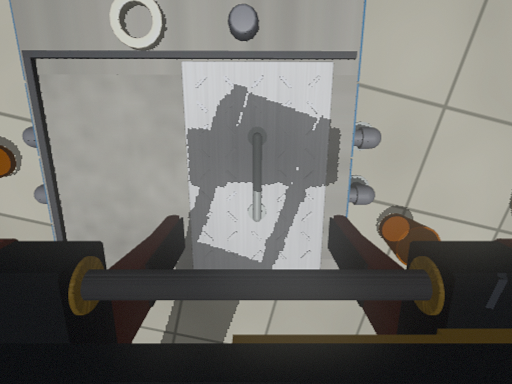

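The close view shows the handle bar from (257,130) to (257,217), cover edges (182,62)→(193,268) and (332,62)→(322,268), the end stop at (38,60)→(62,240), the far guide at row ~57 and the plinth's right edge at (364,0)→(350,230). I'll fit these edges.

```bash
cat >> m.py <<'E'
def edge(d,p,q,z,win=6,sign=0):
    """strongest gradient across the line p-q within +-win px -> world points on plane z, robust line (point, direction)"""
    g=cv2.GaussianBlur(cv2.cvtColor(d["frame"],cv2.COLOR_BGR2GRAY),(0,0),1).astype(np.float32)
    p,q=np.array(p,float),np.array(q,float); t=(q-p)/np.linalg.norm(q-p); n=np.array([-t[1],t[0]])
    L=np.arange(0,np.linalg.norm(q-p),2); o=np.arange(-win,win+.1,.5)
    P=p+L[:,None,None]*t+o[None,:,None]*n
    I=cv2.remap(g,P[...,0].astype(np.float32),P[...,1].astype(np.float32),cv2.INTER_LINEAR)
    G=np.gradient(I,axis=1); G=G*sign if sign else abs(G)
    k=G.argmax(1); E=P[np.arange(len(L)),k]; E=E[G.max(1)>2]
    W=np.array([world(d,u,v,z)[:2] for u,v in E],np.float32)
    vx,vy,x,y=cv2.fitLine(W,cv2.DIST_HUBER,0,.01,.01).ravel(); 
    res=abs((W-[x,y])@[-vy,vx]); return np.array([x,y]),np.degrees(np.arctan2(vy,vx)),len(W),np.median(res)
E
python3 - <<'E'
from m import *
w=load("w1");a=load("top")
R={}
for n,p,q,z in(("covL",(182,64),(193,264),.101),("covR",(332,64),(322,264),.101),("plR",(363,5),(351,225),.095),("stop",(39,75),(62,235),.102),("guide",(60,57),(340,54),.102),("covTop",(185,63),(330,62),.101)):
    R[n]=edge(w,p,q,z); print(n,R[n])
yaw=np.radians(np.median([(R[k][1]+90)%180-90 for k in("covL","covR","plR","stop")]+[R["guide"][1]%180-90])); ex=np.array([np.cos(yaw),np.sin(yaw)]);ey=np.array([-ex[1],ex[0]])
print("yaw",np.degrees(yaw),{k:(R[k][0]@ex,R[k][0]@ey) for k in R})
h1,h2=world(w,257,134,.124),world(w,257,214,.124); print("handle",h1,h2,(h1+h2)[:2]/2@ex,(h1+h2)[:2]/2@ey, np.linalg.norm(h1-h2))
print("tri",tri(a,(249.8,187.4),w,(257,173.5)), "depth",world(w,257,150),world(w,257,200))
E
```

```text
covL (array([0.5575569 , 0.05411318], dtype=float32), np.float32(13.207638), 101, np.float32(0.0009725653))
covR (array([ 0.6132169 , -0.10045139], dtype=float32), np.float32(13.243392), 101, np.float32(0.00033576286))
plR (array([ 0.6369263 , -0.12778303], dtype=float32), np.float32(13.1587515), 111, np.float32(0.0003295935))
stop (array([0.52364033, 0.20761709], dtype=float32), np.float32(13.150262), 81, np.float32(0.0002545209))
guide (array([0.66609687, 0.05876646], dtype=float32), np.float32(-76.86756), 141, np.float32(0.00017933693))
covTop (array([ 6.8018919e-01, -6.5857265e-04], dtype=float32), np.float32(-77.064766), 73, np.float32(0.00018444468))
yaw 13.1587515 {'covL': (np.float32(0.55523604), np.float32(-0.07423546)), 'covR': (np.float32(0.5742479), np.float32(-0.2374126)), 'plR': (np.float32(0.59111273), np.float32(-0.26942405)), 'stop': (np.float32(0.55715513), np.float32(0.08295901)), 'guide': (np.float32(0.6619854), np.float32(-0.094413474)), 'covTop': (np.float32(0.6621796), np.float32(-0.1554863))}
handle [ 0.60444346 -0.01866395  0.124     ] [ 0.51685437 -0.03954687  0.124     ] 0.5393021259798474 -0.15597287329286266 0.09004412672943929
tri [ 0.55781076 -0.02954423  0.09826848] depth [ 0.58845434 -0.02246043  0.12900271] [ 0.53442793 -0.03534259  0.12861006]
```

```bash
cat >> m.py <<'E'
YAW=np.radians(13.16); EX=np.array([np.cos(YAW),np.sin(YAW)]); EY=np.array([-EX[1],EX[0]])
def P(x,y,z): return [*(x*EX+y*EY),z]   # rotated-frame coordinates
def show(t):
    s=state(); p=s["ee_pos"]; print(t,"t",round(s["time"],2),"ex/ey",np.round([p[:2]@EX,p[:2]@EY],4),"z",round(p[2],4),"F",np.round(s["ft_force"],1),"gap",round(s["finger_gap"],4),flush=True)
E
python3 - <<'E'
from m import *
q=quat(YAW)
move_l(P(.538,-.156,.16),.2,q); move_l(P(.538,-.156,.118),.08); show("down")
close(); show("closed")
s=state()["ee_pos"]; x=s[:2]@EX; y0=s[:2]@EY
if state()["finger_gap"]<.013 and state()["finger_gap"]>.006:
    for k,sp in((.03,.05),(.151,.07)):
        move_l(P(.538,-.156+k,.118),sp); show(k)
E
```

```text
down t 3.84 ex/ey [ 0.5379 -0.156 ] z 0.1179 F [-0.  -0.  -0.4] gap 0.0879
closed t 5.03 ex/ey [ 0.538  -0.1559] z 0.118 F [-0.4  1.7  0.2] gap 0.0088
0.03 t 5.78 ex/ey [ 0.538  -0.1247] z 0.118 F [-1.5  2.7  0.1] gap 0.0092
0.151 t 7.66 ex/ey [ 0.538 -0.005] z 0.118 F [ 1.2 -2.  -0.4] gap 0.0091
```

Run:
```python
from m import *
gripper_open(); show("open"); move_l(P(.538,-.005,.19),.15); move_l(P(.51,-.166,.27),.25); show("up")
w=snap("wrist"); np.savez('/tmp/w2.npz',**w); cv2.imwrite("pics/w2.png",w["frame"])
```

```text
open t 8.93 ex/ey [ 0.538 -0.005] z 0.118 F [ 0.5 -0.4  1.1] gap 0.0879
up t 10.43 ex/ey [ 0.5099 -0.1652] z 0.2687 F [ 0.3 -0.1  0.3] gap 0.0882
```

View pics/w2.png

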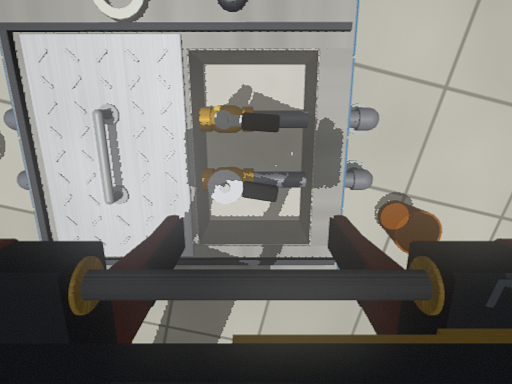

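The opening is entirely clear: its edges are at columns 190–319 and rows 50–243, and the cover's edge is at column ~183. The tag disc is at (226,187), on the near pipe. The marked sleeve runs (243,185)→(278,192), and the other lever (243,120)→(279,124).

Run:
```python
from m import *
w=load("w2"); f=w["frame"]
loc=lambda p:np.round([p[:2]@EX,p[:2]@EY],4)
for n,p,q,z in(("opL",(190,60),(197,235),.095),("opR",(319,60),(310,235),.095),("opT",(200,50),(310,50),.095),("opB",(205,244),(300,243),.095),("covR",(182,40),(188,180),.101),("stop",(22,60),(40,200),.102)):
    r=edge(w,p,q,z,5); print(n,loc(r[0]),r[1:])
g=f.min(axis=2)
m=np.zeros_like(g); m[165:210,200:250]=(g[165:210,200:250]>150)*255
c=max(cv2.findContours(m,0,1)[0],key=cv2.contourArea); (u,v),r=cv2.minEnclosingCircle(c); print("disc px",u,v,r,loc(world(w,u,v,.085)),"depth",loc(world(w,u,v)),world(w,u,v)[2])
for nm,(y0,y1,x0,x1) in(("marked",(172,206,240,285)),("other",(105,137,238,285))):
    m=np.zeros_like(g); m[y0:y1,x0:x1]=(f[y0:y1,x0:x1].max(axis=2)<45)*255; m=cv2.morphologyEx(m,cv2.MORPH_OPEN,np.ones((3,3)))
    c=max(cv2.findContours(m,0,1)[0],key=cv2.contourArea); (cu,cv_),sz,an=cv2.minAreaRect(c); bx=cv2.boxPoints(((cu,cv_),sz,an))
    b=np.array([loc(world(w,*p,.0845)) for p in bx]); e=b[1]-b[0] if np.linalg.norm(b[1]-b[0])>np.linalg.norm(b[2]-b[1]) else b[2]-b[1]
    print(nm,cu,cv_,sz,"centre",b.mean(0),"depthz",world(w,cu,cv_)[2],"dir deg",np.degrees(np.arctan2(e[1],e[0])),"len",np.linalg.norm(e))
```

```text
opL [ 0.5362 -0.0935] (np.float32(13.088649), 88, np.float32(0.00041365268))
opR [ 0.5928 -0.2303] (np.float32(13.185969), 88, np.float32(0.00031315972))
opT [ 0.6463 -0.1604] (np.float32(-76.870575), 55, np.float32(1.3038516e-08))
opB [ 0.4241 -0.1599] (np.float32(-75.90228), 40, np.float32(0.0009660817))
covR [ 0.5994 -0.0868] (np.float32(12.620955), 71, np.float32(0.00029739004))
stop [0.5629 0.0826] (np.float32(13.258182), 71, np.float32(0.00028622616))
disc px 229.5 199.42857360839844 21.722492218017578 [ 0.4793 -0.1325] depth [ 0.4791 -0.1324] 0.08434223521723899Traceback (most recent call last):
  File "<stdin>", line 11, in <module>
ValueError: max() iterable argument is empty
```

Run:
```python
from m import *
w=load("w2"); f=w["frame"]
loc=lambda p:np.round([p[:2]@EX,p[:2]@EY],4)
print("disc",loc(world(w,226,187,.086)),[world(w,u,187)[2] for u in(216,226,236)])
for nm,a,b in(("marked",(243.5,186),(278,192)),("other",(243.5,120),(279,124))):
    A,B=loc(world(w,*a,.0845)),loc(world(w,*b,.0845)); m=(np.array(a)+b)/2
    print(nm,A,B,(A+B)/2,"angle",np.arctan2(A[0]-B[0],A[1]-B[1]),"len",np.linalg.norm(A-B),"depth z",world(w,*m)[2],loc(world(w,*m)))
cv2.imwrite("pics/w2c.png",cv2.resize(f[90:215,185:325],None,fx=4.5,fy=4.5,interpolation=cv2.INTER_CUBIC))
```

```text
disc [ 0.4953 -0.1287] [np.float64(0.08348847880006849), np.float64(0.0890973753867324), np.float64(0.08350234195869233)]
marked [ 0.4962 -0.1499] [ 0.4886 -0.1921] [ 0.4924 -0.171 ] angle 0.1781847487340611 len 0.042878899239602676 depth z 0.08450427393438992 [ 0.4924 -0.171 ]
other [ 0.5743 -0.1508] [ 0.5698 -0.1917] [ 0.57205 -0.17125] angle 0.10958368428088631 len 0.0411468103259536 depth z 0.08393881431913713 [ 0.572  -0.1712]
```

View pics/w2c.png

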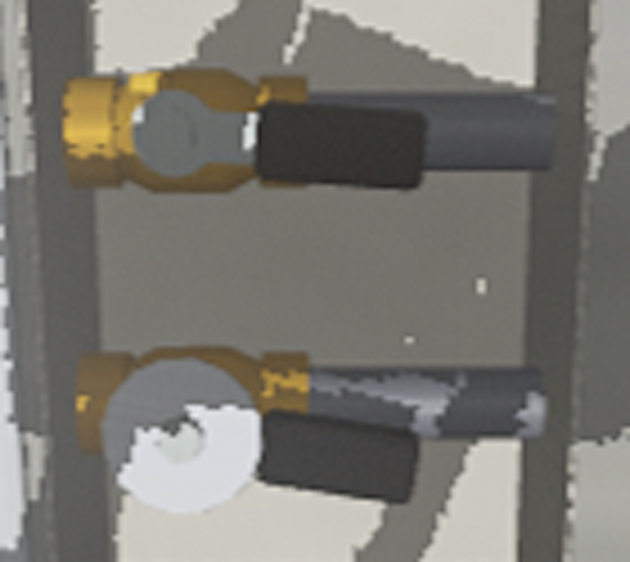

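The marked stem is at (0.4955,-0.129) in the rotated frame, with its lever at about 0.16 rad. I'll close the fingers and go down on the +x side of the sleeve. Then I'll sweep the tool round the stem, turning with the lever and watching the force.

```bash
cat > push.py <<'E'
from m import *
S=np.array([.4955,-.129]); r=.044
def pose(th,gap,z):
    d=np.array([-np.sin(th),-np.cos(th)]); n=np.array([np.cos(th),-np.sin(th)])
    p=S+r*d+(.0235+gap)*n
    return P(*p,z),quat(YAW+np.pi/2-th)
def tang(th):   # outside force along the lever's trailing normal
    n=np.cos(th)*EX-np.sin(th)*EY; return state()["ft_force"][:2]@n
E
python3 - <<'E'
from push import *
close()
p,q=pose(.16,.007,.2); move_to(p,q); show("above"); print(state()["joint_pos"][5])
p,_=pose(.16,.007,.078); move_l(p,.1); show("in")
f0=state()["ft_force"].copy()
for th in np.arange(.16,1.45,.14):
    p,q=pose(th+.06,0,.078); move_l(p,.05,q); F=tang(th+.06); print(round(th+.06,2),round(F,1),np.round(state()["ft_force"],1),flush=True)
    if abs(F)>20: break
show("end")
E
```

```text
above t 13.11 ex/ey [ 0.5187 -0.1773] z 0.2003 F [-0.9  0.4 -0.5] gap 0.0005
-0.23042803991536145
in t 14.47 ex/ey [ 0.5191 -0.1775] z 0.079 F [1.2 0.5 0.4] gap 0.0008
0.22 -0.1 [-0.1 -0.1  0.1]
0.36 0.5 [ 0.5 -0.2  1.1]
0.5 1.1 [ 1.1 -0.2  1.5]
0.64 2.2 [ 2.2 -0.7  0.7]
0.78 1.3 [ 1.  -0.8  0.5]
0.92 0.8 [ 0.4 -0.7  0.6]
1.06 2.1 [ 1.2 -1.8 -0.3]
1.2 2.2 [ 0.2 -2.5  1. ]
1.34 0.6 [-0.5 -0.9  0.3]
1.48 1.2 [-0.8 -1.5 -1.1]
end t 17.44 ex/ey [ 0.4539 -0.1561] z 0.0779 F [-0.8 -1.5 -1.1] gap 0.0005
```

Run:
```python
from push import *
for th in np.arange(1.50,1.78,.02):
    p,q=pose(th,0,.078); q=quat(YAW+np.pi/2-min(th,np.pi/2)); move_l(p,.03,q); hold(.1); F=tang(th); print(round(th,2),round(F,1),flush=True)
    if abs(F)>14: break
show("stop")
```

```text
1.5 3.4
1.52 3.5
1.54 2.6
1.56 2.6
1.58 2.9
1.6 2.4
1.62 2.3
1.64 2.5
1.66 2.7
1.68 2.8
1.7 1.8
1.72 4.4
1.74 5.4
1.76 9.0
1.78 11.6
stop t 22.69 ex/ey [ 0.4486 -0.1458] z 0.0782 F [ 10.2 -11.4  -3.1] gap 0.0002
```

The force rises steadily from about 1.72, so it is probably at the stop. I'll back off and look.

Run:
```python
from push import *
p,q=pose(np.pi/2,.014,.078); move_l(p,.08); show("off"); p[2]=.2; move_l(p,.2)
move_l(P(.51,-.166,.268),.25,quat(YAW)); show("up")
w=snap("wrist"); np.savez('/tmp/w3.npz',**w); cv2.imwrite("pics/w3.png",cv2.resize(w["frame"][20:260],(800,375),interpolation=cv2.INTER_CUBIC))
```

```text
off t 23.14 ex/ey [ 0.4512 -0.1665] z 0.0776 F [ 0.3  1.2 -0.2] gap 0.0007
up t 24.41 ex/ey [ 0.5095 -0.1658] z 0.2658 F [-0.7 -0.8 -0.1] gap 0.0006
```

View pics/w3.png

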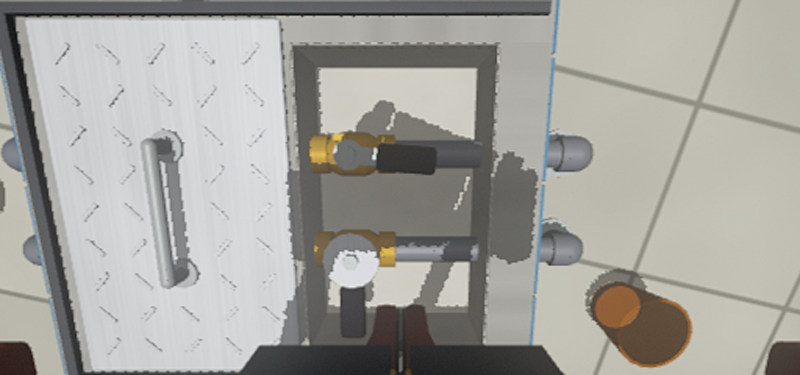

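The lever now lies across its pipe: the disc is at (350,262) and the sleeve runs to (353,336) in the crop. The other lever is unchanged and the cover is still open. I'll measure the angle.

Run:
```python
from m import *
w=load("w3"); f=w["frame"]
loc=lambda p:np.array([p[:2]@EX,p[:2]@EY])
crop=f[196:240,205:250].copy(); m=np.zeros(f.shape[:2],np.uint8); m[200:238,212:240]=(f[200:238,212:240].max(axis=2)<75)*255
# sleeve: by depth between 80 and 90 mm
vv,uu=np.mgrid[200:240,208:242]; Z=np.array([[world(w,u,v) for u in range(208,242)] for v in range(200,240)])
for y0,y1 in((.080,.0875),):
    sel=(Z[...,2]>y0)&(Z[...,2]<y1)&(f[200:240,208:242].max(axis=2)<90)
    L=np.array([loc(p) for p in Z[sel]]); c=L.mean(0)
    vx,vy,x,y=cv2.fitLine(L.astype(np.float32),cv2.DIST_HUBER,0,.01,.01).ravel(); t=-np.array([vx,vy])*np.sign(vx)
    (rc,rs,ra)=cv2.minAreaRect(L.astype(np.float32)); print("n",len(L),"centre",c,"theta line",np.arctan2(-t[0],-t[1]),"rect",rc,rs,ra)
    S=loc(world(w,224.2,187.7,.086)); print("disc",S,"theta stem->grip",np.arctan2(S[0]-c[0],S[1]-c[1]))
vv=[(u,v) for u in(243.5,) for v in(120,)]
for a,b in(((242,121),(278,123)),): 
    A,B=loc(world(w,*a,.0845)),loc(world(w,*b,.0845)); print("other",np.arctan2(A[0]-B[0],A[1]-B[1]),(A+B)/2)
for n,p,q,z in(("opL",(190,60),(197,190),.095),("covR",(180,40),(188,180),.101)): print(n,loc(edge(w,p,q,z,5)[0]))
```

```text
n 477 centre [ 0.45254715 -0.12712884] theta line 1.6028948 rect (0.4524116814136505, -0.12642276287078857) (0.04164577275514603, 0.01990530639886856) 0.34405517578125
disc [ 0.49449477 -0.12748778] theta stem->grip 1.5793529866299836
other 0.05424902849835068 [ 0.5714274  -0.17040154]
opL [ 0.55186902 -0.0937788 ]
covR [ 0.57262375 -0.08670884]
```

Run:
```python
from m import *
job_done(); show("done")
```

```text
the job is handed in; nothing more can be done
the job is handed in; nothing more can be done
```

The cover is fully open and the marked valve's lever is shut square across its pipe. I handed the job in at about 24.5 s; no verdict is reported.

**Cover:** I gripped its handle and slid it 151 mm along the guides at constant height, with at most about 3 N at the wrist at the points read. The last picture shows the whole opening clear, with the cover's edge about 7 mm past the opening's edge. In the picture taken just after the slide, the cover was also about 4–5 mm short of the end stop.

**Marked lever:** The tag disc is on the near pipe. I swept that lever clockwise with the closed fingers until the force rose to about 15 N at its stop, then backed off. In the last picture its angle measured 1.58 rad from stem to sleeve, 1.60 by line fit and about 1.57 ± 0.01 by the sleeve's outline, against 1.571 for shut.

**Everything else:** The other lever's sleeve is within 1 mm of where it was. Its angle read 0.05 rad after and 0.11 before, both judged by eye from a few pixels. I saw nothing else disturbed. The arm was clear above the plinth at hand-in.

**Disagreements:**
- **Stop position:** The stop came about 6 mm later on the finger path than planned, so the fingers are probably thinner than I assumed.
- **Handle height:** Triangulating it from two views was poor (98 to 112 mm). I used the wrist camera's depth reading, which put the bar's top at 129 mm and agrees with the text.

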